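# Hold a picture frame against the sprung stop of the framing jig

## Task

Be a third hand at the framing table: first clear the red-handled spacing gauge off the framing jig by hanging it with its eye over the black tool post, fully down and let go. Then slide the small picture frame along the jig bed, flat, square and centred, against the sprung pad and press until the pad's black pointers stand in the green zones of the scales; never push them into the red, and leave the other things on the table where they are. Finish while holding that steady push, so that a colleague can pin the frame's corners: do not let go or back off.

Things in the scene. Friction and masses are not known exactly. Their poses are not given: they have to be found in the camera images.
- jig_bed (a point): Top of the fixed framing jig's plywood bed, 12 mm above the table; bed from x -147 to +178 mm, y +-100 mm about this point. +x is the push direction, towards the pad. A grey wall 48 mm above the table closes the +x end; two scale rails 16 mm wide, 18 mm above the bed, stand at y +-90 mm, x 82 to 175 mm, their scales reading white, green, white, red in +x.
- pad_face (a point): Centre of the flat cork-lined front face of the sprung black pad (140 mm wide in y, from 2 to 28 mm above the bed). This point is 15 mm above the bed, 85 mm in +x from jig_bed when the pad is at rest, and moves with the pad. Axes as the jig's: +x is the push direction, into the pad.
- pad (a joint): How far the pad is pushed back, m: 0 at rest, growing in the push direction, travel 0.052. Spring: 2 N to start, then 0.22 N per mm (6.4 N at 0.020, 9.5 N at 0.034); springs back when released. The black pointers at the pad's ends stand in the green zones from 0.020 to 0.034, in the red from 0.042.
- frame: Loose wooden picture frame with a painted card, lying face up on the bed: 110 mm in its x, 120 mm in y, 22 mm high, bars 18 mm wide, about 0.3 kg. The card's top is only 5 mm above the underside, so a bar can be pinched from above with a finger either side. Origin at the centre of the underside; its +x side faces the pad.
- frame_center (a point): Centre of the picture frame, half-way up (11 mm above its underside); axes as the frame's.
- frame_bar (a point): Middle of the frame's rear bar, the one away from the pad: 46 mm in -x from the frame's centre, half-way up. The bar is 18 mm thick in x, 120 mm long in y, 22 mm high.
- gauge: Loose spacing gauge: blue metal plate 140 mm long (x), 40 mm wide (y), 5 mm thick, with a red upright handle and an eye (round hole of 24 mm). It starts lying flat across the jig bed between frame and pad. About 0.1 kg. Origin at the centre of the underside.
- gauge_handle (a point): Centre, half-way up, of the gauge's red handle: a square upright block 20 x 20 mm, 37 mm tall standing on the plate; this point is 23.5 mm above the gauge's underside and 18 mm in -x from the plate's centre. Axes as the gauge's.
- gauge_eye (a point): Centre of the gauge's 24 mm eye, half-way through the plate (2.5 mm above its underside), 68 mm in +x from the handle.
- post_foot (a point): Foot of the black tool post, on its axis, at the top of its round wooden base. The upright post is 10 mm thick and 45 mm tall above this point; the base is 150 mm across and 14 mm high, fixed to the table. The hung gauge lies flat on the base, the post through its eye.
- blue_plate: Blue ceramic plate, 160 mm across, 18 mm high; leave alone. Origin at the centre of the underside.
- palette: White palette with six colours, 200 x 140 x 12 mm; leave alone. Origin at the centre of the underside.
- paint_box: Open brown paint box, 120 x 90 x 24 mm; leave alone. Origin at the centre of the underside.
- water_pot: Pink pot, 84 mm across, 90 mm high; leave alone. Origin at the centre of the underside.
- paint_jar: Blue jar with a black cap, 56 mm across, 70 mm high; leave alone. Origin at the centre of the underside.

How it is judged:
By the outcome, as a careful person would: the job done as asked, in the order asked, and still so for the second after the job is handed in, while the arm keeps its last pose, push and grip.
It also fails if it takes over 50 s, if anything falls off the work surface, if the arm or the gripper's body presses on something with over 40 N, if the wrist force passes 120 N, or if a joint passes its speed limit or range.

## Robot

A 7-joint arm with a two-finger parallel gripper is mounted at the origin on the work surface. World frame = base frame: x ahead of the robot, y to its left, z up, the work surface at z = 0. Lengths are in m, angles in rad, forces in N, time in s.
With the tool pointing down it reaches from about 0.425 to 0.875 m from the base axis. Payload 4.7 kg.
Tool frame: the origin (TCP) lies midway between the tips of the shut fingers; the grasp point (between the pads) lies env.grip_depth behind it (env.grip_depth is the distance from the TCP to the grasp point, in m); z points along the fingers, y is the line along which they close (so a half turn about z gives the same grasp; the last joint's range is limited). The gripper opens to 87 mm and grips with 3 to 60 N. Pads are 19 mm wide; open, the fingers measure 117 mm over their backs; the gripper's body (75 mm by 190 mm) begins 51 mm behind the grasp point.
Start: joints at [1.262, 0.321, -0.07, 1.45, 0.023, 1.371, -0.057], TCP at [0.206, -0.616, 0.189] pointing down, gripper open.
Joint ranges: [-2.86, 2.86], [-0.3, 2.09], [-1.38, 1.24], [0.06, 2.45], [-1.56, 4.7], [0.09, 2.05], [-2.69, 2.69]. Speed limits (rad/s): [2.57, 2.57, 3.14, 3.14, 3.14, 3.14, 3.14].

## Interface

Orientations are given as [roll, pitch, yaw] about the fixed x, y, z axes, in that order (R = Rz(yaw) Ry(pitch) Rx(roll)).
In Python, from station import env gives the robot as it stands. The module is installed in compiled form; this text tells all that it offers.
- The arm moves only by the tool jog_arm, never from a script. Its argument "targets" is one flat list of numbers, 7 for each row, row after row: the shift along the tool's x, y, z in mm, then the turn, a rotation vector about the tool's x, y, z in degrees, then the opening, from 0 (shut) to 1 (fully open). A call has 1 to 12 rows; each row is the pose to reach, as a shift and turn from the pose commanded when the call began, along the tool's axes at that moment; what a row does not reach only later rows make up. A row lasts 1/10 s, in which the tool goes at most 50 mm and 8.59 degrees, less where a joint would pass 70% of its speed; a pose out of reach is approached as far as the arm can. A call with a gripper value outside its range is refused whole. The fingers move at their own pace and stop on an object; "newtons" is the grip in N (left out, the last holds). Time passes only in rows, so rows that repeat a pose let the fingers close. It gives the time, the measured TCP pose, the force, the opening and the grip force at its end, in the units of the state.
- env.get_obs(): the state, without advancing time (a new reading comes with each control period).
- env.capture(name): name is "scene" or "side" or "wrist"; returns a dict with "img" (384x512x3 uint8, red, green, blue), "fx", "fy", "cx", "cy" (pixels), "position" and "orientation" of the camera in the world. Camera axes: x right, y up, looking along -z (the intrinsics and any distortion apply to the point x, -y, -z); pixel columns grow to the right and rows downward; lengths in m; the calibration is good to about 2 mm. A picture is of the moment at which its call begins. There is no depth.
- env.finish_job(): hands the job in; it is judged then, once.
The state is a dict: "clock": time; "joints": joint angles; "joint_vel": joint speeds; "tau": joint torques, N m; "eef_pos": TCP position; "orientation": TCP orientation; "contact_force": force on the tool from outside, world axes, zero at the start; "ft_torque": the same for the moment, N m; "grip_width": finger opening in m; "grip_force": force on a finger pad.
Only numpy, scipy, OpenCV 4.12 (cv2) and the standard library are available. Lean on these libraries where they do the work, as an engineer would, in place of code of your own. Each camera call takes 0.05 s, during which the arm holds its last target. There are 200 camera calls.

## Working session

There is one attempt and no reset: what is moved stays moved. The work goes in short steps, Python scripts to look and compute and a tool call to move; the robot and the scene stay as the last step left them, time stands still between calls to the robot, and variables do not carry over. Pictures are saved under pics/ and viewed, at most 10 in all, crops included, and the job is handed in when it is done.

Besides the shell and the picture viewer there is one more tool, called after "Request:" in YAML: its name, and indented under it one key for each argument. jog_arm: Moves the arm, as the interface text tells. Its arguments: {"type":"object","properties":{"targets":{"type":"array"},"newtons":{"type":"number"}},"required":["targets"]}

```bash
mkdir -p pics
cat > h.py <<'E'
import numpy as np,cv2
from station import env
from scipy.spatial.transform import Rotation as R
def cam(n,save=None):
    c=env.capture(n)
    if save: cv2.imwrite('pics/'+save,c['img'][:,:,::-1])
    return c
def Rc(c):
    o=np.array(c['orientation'],float)
    return o if o.shape==(3,3) else R.from_euler('xyz',o).as_matrix()
def ray(c,u,v,z):
    d=Rc(c)@np.array([(u-c['cx'])/c['fx'],-(v-c['cy'])/c['fy'],-1])
    p=np.array(c['position']); return p+d*(z-p[2])/d[2]
def proj(c,P):
    q=Rc(c).T@(np.array(P)-c['position']); return c['cx']+c['fx']*q[0]/-q[2], c['cy']-c['fy']*q[1]/-q[2]
E
python3 - <<'E'
from h import *
a=cam('scene','a.png');b=cam('side','b.png')
cv2.imwrite('pics/ab.png',np.hstack([a['img'],b['img']])[:,:,::-1])
for c in(a,b):print({k:v for k,v in c.items() if k!='img'})
print(env.get_obs(),env.grip_depth)
E
```

```text
{'fx': 369.81287333533515, 'fy': 369.81287333533515, 'cx': 259.4771176518161, 'cy': 192.17478818200547, 'position': array([ 1.16813342, -0.17931331,  0.9479499 ]), 'orientation': array([ 0.60438597, -0.00646433,  1.25965322])}
{'fx': 464.978627864919, 'fy': 464.978627864919, 'cx': 260.1568130056096, 'cy': 187.55657647618278, 'position': array([0.07208401, 1.00108281, 0.93287074]), 'orientation': array([ 0.91025685, -0.02253829, -2.63471336])}
{'clock': 0.1, 'joints': array([ 1.26209222,  0.3217319 , -0.07010432,  1.45153545,  0.02259443,
        1.370809  , -0.05689776]), 'joint_vel': array([-1.23520753e-03, -2.18862668e-03,  1.06824174e-04, -2.43991678e-03,
        7.99185250e-05, -4.12234462e-05, -2.43481970e-05]), 'tau': array([-1.66609411e-04, -4.92572379e+01, -4.05823784e-01, -3.13396668e+01,
       -6.41825167e-02,  3.95200239e-02,  7.69706185e-05]), 'eef_pos': array([ 0.20598843, -0.61591871,  0.18779092]), 'orientation': array([-3.13989806e+00,  8.15247592e-05,  3.22851371e-01]), 'contact_force': array([-0.44163328,  0.17751271,  0.2999851 ]), 'ft_torque': array([ 0.01550968, -0.00147506,  0.02182865]), 'grip_force': 0.0, 'grip_width': 0.08720127090350681} 0.0187
```

View pics/a.png

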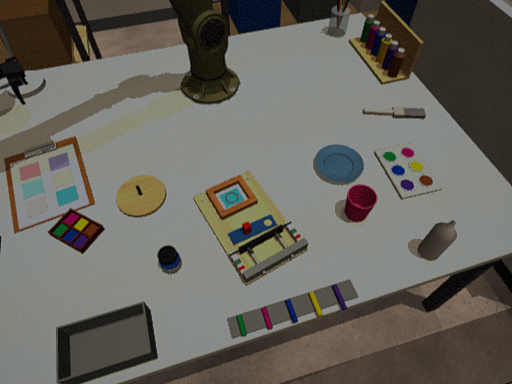

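View pics/b.png

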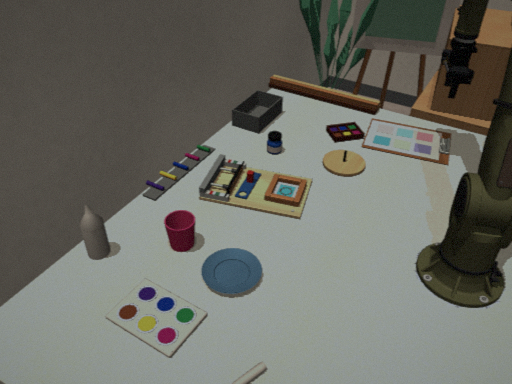

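The scene view shows the post base at about (141,196), the jig around (250,225), the frame at (232,197), the red handle at (247,228) and the pad at about (262,240). In the side view the post base is at (344,162) and the gauge at (249,183). I'll crop both for detail.

Run:
```python
import cv2,numpy as np
a=cv2.imread('pics/a.png');b=cv2.imread('pics/b.png')
A=cv2.resize(a[165:285,185:315],None,fx=5,fy=5,interpolation=2)[:600]
cv2.imwrite('pics/c1.png',A)
cv2.imwrite('pics/c2.png',cv2.resize(b[140:220,190:322],None,fx=6,fy=6,interpolation=2))
```

```text
(no output)
```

View pics/c1.png

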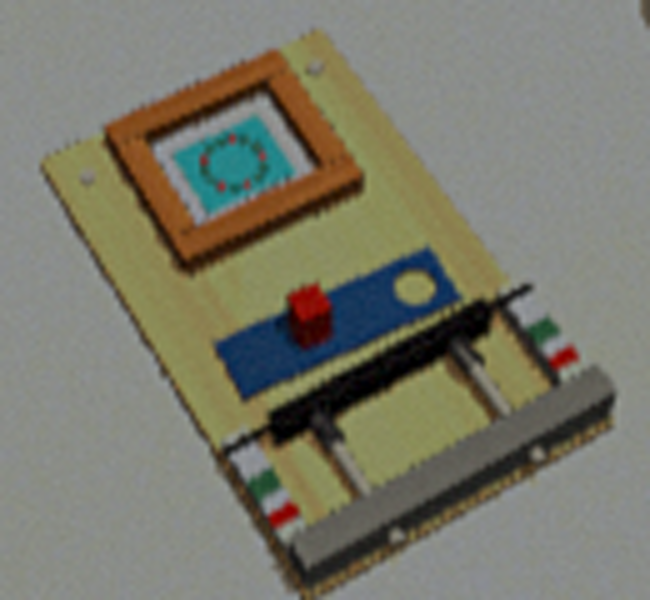

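View pics/c2.png

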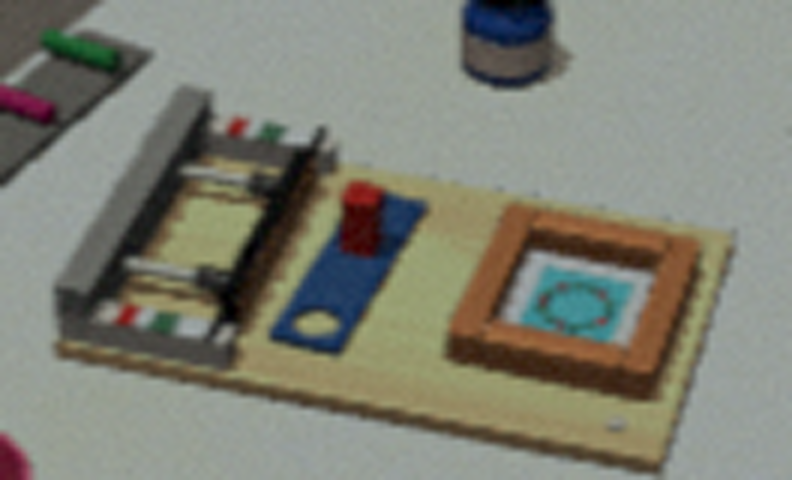

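The crops show the frame slightly off-centre on the bed. The gauge lies across it, with its eye towards the far side (c1 (415,287), c2 (317,320)) and its handle at c1 (310,300), c2 (362,195). The pad is at rest. Next I'll turn these into positions.

Run:
```python
from h import *
a=cam('scene');b=cam('side')
f1=lambda u,v:(185+(u+.5)/5-.5,165+(v+.5)/5-.5); f2=lambda u,v:(190+(u+.5)/6-.5,140+(v+.5)/6-.5)
pts={'bedRL':((42,162),(660,467),.012),'bedRR':((325,30),(735,233),.012),
'eye':((415,287),(317,320),.017),
'frRL':((107,130),None,.034),'frRR':((285,52),(700,240),.034)}
for n,(p,q,z) in pts.items():
    print(n,[ (ray(a,*f1(*p),z)*1e3).round(1)[:2] if p else None,(ray(b,*f2(*q),z)*1e3).round(1)[:2] if q else None])
def blobs(c,lo,hi,box):
    h=cv2.cvtColor(c['img'],cv2.COLOR_RGB2HSV);m=cv2.inRange(h,lo,hi);k=np.zeros_like(m);x0,y0,x1,y1=box;k[y0:y1,x0:x1]=m[y0:y1,x0:x1];return k
def rect(c,m,z,name):
    n,l,s,ce=cv2.connectedComponentsWithStats(m);i=1+s[1:,4].argmax()
    cs,_=cv2.findContours((l==i).astype(np.uint8),0,2);p=cs[0].reshape(-1,2)
    w=np.array([ray(c,*q,z)[:2] for q in p],np.float32)*1e3
    r=cv2.minAreaRect(w);print(name,s[i],'rect',np.round(r[0],1),np.round(r[1],1),round(r[2],1))
bx={0:(185,165,315,285),1:(190,140,322,220)}
for i,c in enumerate((a,b)):
    rect(c,blobs(c,(100,120,40),(125,255,255),bx[i]),.017,'gauge')
    rect(c,blobs(c,(5,130,60),(16,255,255),bx[i]),.034,'frame')
    rect(c,blobs(c,(20,40,60),(32,200,255),bx[i]),.012,'bed')
    m=blobs(c,(0,180,60),(4,255,255),bx[i]);m=m|blobs(c,(174,180,60),(180,255,255),bx[i])
    rect(c,m,.0355,'red')
    # post base
    bb=(110,170,172,220) if i==0 else (318,146,370,180)
    rect(c,blobs(c,(12,60,60),(32,255,255),bb),.014,'base')
    g=c['img'].sum(2)[bb[1]:bb[3],bb[0]:bb[2]];ys,xs=np.where(g<170);print('dark',[(x+bb[0],y+bb[1]) for x,y in zip(xs,ys)])
```

```text
bedRL [array([ 510.5, -174.1]), array([457.3,  21.6])]
bedRR [array([465.1,  19.9]), array([ 504.9, -177. ])]
eye [array([665. ,  13.5]), array([661.2,  13. ])]
frRL [array([ 515. , -132.1]), None]
frRR [array([490.7, -13.5]), array([ 508.2, -133.4])]
gauge [229 215  48  29 421] rect [672.7 -35.3] [ 37.8 136.9] 9.8
frame [206 175  51  44 625] rect [553.8 -67.2] [109.5 123.2] 12.3
bed [ 193  171   94   85 2070] rect [596.2 -53.3] [227.7 201.4] 13.5
red [243 222   8   8  41] rect [667.9 -51. ] [18.4 19.3] 12.5
base [ 116  175   50   42 1603] rect [ 455.8 -323.6] [149.2 150.9] 72.5
dark [(np.int64(136), np.int64(186)), (np.int64(137), np.int64(186)), (np.int64(138), np.int64(186)), (np.int64(136), np.int64(187)), (np.int64(137), np.int64(187)), (np.int64(138), np.int64(187)), (np.int64(139), np.int64(187)), (np.int64(136), np.int64(188)), (np.int64(137), np.int64(188)), (np.int64(138), np.int64(188)), (np.int64(139), np.int64(188)), (np.int64(137), np.int64(189)), (np.int64(138), np.int64(189)), (np.int64(139), np.int64(189)), (np.int64(140), np.int64(189)), (np.int64(137), np.int64(190
[... 3158 characters left out ...]
.int64(344), np.int64(161)), (np.int64(325), np.int64(167)), (np.int64(326), np.int64(168)), (np.int64(329), np.int64(170)), (np.int64(330), np.int64(171)), (np.int64(361), np.int64(171)), (np.int64(332), np.int64(172)), (np.int64(360), np.int64(172)), (np.int64(358), np.int64(173)), (np.int64(339), np.int64(174)), (np.int64(354), np.int64(174)), (np.int64(355), np.int64(174)), (np.int64(356), np.int64(174)), (np.int64(343), np.int64(175)), (np.int64(344), np.int64(175)), (np.int64(345), np.int64(175)), (np.int64(346), np.int64(175)), (np.int64(348), np.int64(175)), (np.int64(349), np.int64(175)), (np.int64(350), np.int64(175)), (np.int64(351), np.int64(175)), (np.int64(352), np.int64(175))]
```

Request:
jog_arm:
  targets: [10, -6, -2, 0, 0, 0, 0.5, 40, -24, -8, 0, 0, 1, 0.5, 80, -48, -16, 0, 0, 2, 0.5, 120, -72, -20, 0, 0, 3, 0.5, 160, -97, -25, 0, 0, 4, 0.5, 200, -121, -30, 0, 0, 5, 0.5, 240, -146, -30, 0, 0, 6, 0.5, 275, -168, -30, 0, 0, 7, 0.5, 300, -183, -30, 0, 0, 8, 0.5, 310, -190, -30, 0, 0, 8.7, 0.5, 310, -190, -30, 0, 0, 8.7, 0.5, 310, -190, -30, 0, 0, 8.7, 0.5]

```text
clock: 1.4
eef_pos: [0.4395, -0.338, 0.2188]
orientation: [3.141, 0.001, 0.172]
contact_force: [-0.4, -1.1, -0.4]
grip_width: 0.0432
grip_force: 0.0
```

Run:
```python
from h import *
c=cam('wrist','w1.png');print({k:v for k,v in c.items() if k!='img'})
print(env.get_obs()['eef_pos'],env.get_obs()['orientation'],env.get_obs()['clock'])
```

```text
{'fx': 307.9438553144685, 'fy': 307.9438553144685, 'cx': 261.20160999151716, 'cy': 189.46691661588824, 'position': array([ 0.50871077, -0.32659507,  0.41425496]), 'orientation': array([-2.62242111e-01, -1.04656154e-03, -1.39882860e+00])}
[ 0.43903698 -0.3387604   0.21876359] [3.14103278e+00 6.75440795e-04 1.69913491e-01] 1.45
```

View pics/w1.png

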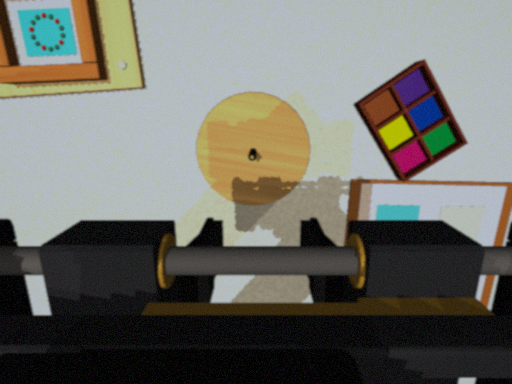

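The wrist view shows the post base circle centred near (253,148), with the post at (253,154). The paint box is at (410,120), and the jig corner is at top left.

Run:
```python
from h import *
c=cam('wrist')
h=cv2.cvtColor(c['img'],cv2.COLOR_RGB2HSV)
m=cv2.inRange(h,(12,90,40),(30,255,255));m[:,:190]=0;m[:,315:]=0;m[205:]=0
cs,_=cv2.findContours(m,0,2);p=max(cs,key=cv2.contourArea).reshape(-1,2)
w=np.array([ray(c,*q,.014)[:2] for q in p if q[1]<175],np.float32)*1e3
A=np.c_[2*w,np.ones(len(w))];s=np.linalg.lstsq(A,(w**2).sum(1),rcond=None)[0];print('base',s[:2],'r',np.sqrt(s[2]+s[0]**2+s[1]**2))
g=h[:,:,2].astype(int);ys,xs=np.where(g[135:170,240:268]<50);xs+=240;ys+=135
print('dark',xs.min(),xs.max(),ys.min(),ys.max())
for z in(.014,.059):print(z,ray(c,xs.mean(),ys.mean(),z)*1e3)
print('top',ray(c,xs.mean(),ys.max()-3,.059)*1e3)
for q in((425,62),(356,103),(466,142),(404,178),(352,183)):print(q,(ray(c,*q,.024)*1e3).round())
```

```text
base [ 452.31678716 -325.92526727] r 72.62444511376513
dark 249 255 149 156
0.014 [ 450.31002413 -326.0237556    14.        ]
0.059 [ 456.82679598 -326.18590903   59.        ]
top [ 455.64471838 -326.38006161   59.        ]
(425, 62) [ 591. -510.   24.]
(356, 103) [ 532. -441.   24.]
(466, 142) [ 510. -590.   24.]
(404, 178) [ 452. -526.   24.]
(352, 183) [ 434. -461.   24.]
```

Request:
jog_arm:
  targets: [9, -9, 0, 0, 0, 0, 0.5, 35, -34, 0, 0, 0, 0, 0.5, 65, -64, 0, 0, 0, 0, 0.5, 95, -93, 0, 0, 0, 0, 0.5, 125, -123, 0, 0, 0, 0, 0.5, 155, -152, 5, 0, 0, 0, 0.5, 185, -182, 10, 0, 0, 0, 0.5, 212, -209, 15, 0, 0, 0, 0.5, 235, -231, 20, 0, 0, 0, 0.5, 246, -242, 20, 0, 0, 0, 0.5, 246, -242, 20, 0, 0, 0, 0.5, 246, -242, 20, 0, 0, 0, 0.5]

```text
clock: 2.7
eef_pos: [0.6407, -0.0593, 0.1989]
orientation: [3.14, 0.001, 0.169]
contact_force: [-0.4, -1.2, 0.6]
grip_width: 0.0436
grip_force: 0.0
```

Run:
```python
from h import *
c=cam('wrist','w2.png');print(c['position'],c['orientation'])
print(env.get_obs()['eef_pos'],env.get_obs()['orientation'],env.get_obs()['clock'])
```

```text
[ 0.70994369 -0.0479253   0.394241  ] [-0.2624067  -0.00162908 -1.40089409]
[ 0.64058609 -0.06020417  0.19898973] [3.13993130e+00 5.90909134e-04 1.68027835e-01] 2.75
```

View pics/w2.png

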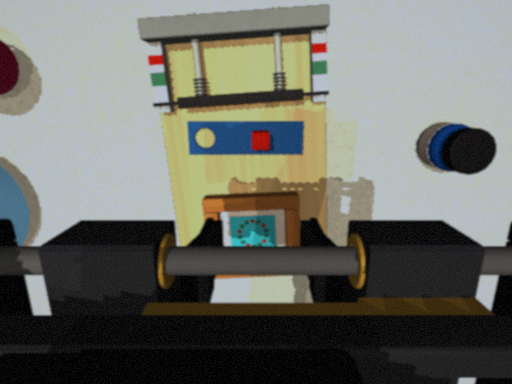

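The wrist view shows the gauge at (246,138), with its eye at (205,138) and the handle top at (261,140). The pad is at row 98, the wall is at the top, and the front of the frame shows at row 203.

Run:
```python
from h import *
c=cam('wrist')
h=cv2.cvtColor(c['img'],cv2.COLOR_RGB2HSV)
def R_(m,z,n,box):
    k=np.zeros_like(m);x0,y0,x1,y1=box;k[y0:y1,x0:x1]=m[y0:y1,x0:x1]
    cs,_=cv2.findContours(k,0,2);p=max(cs,key=cv2.contourArea).reshape(-1,2)
    w=np.array([ray(c,*q,z)[:2] for q in p],np.float32)*1e3
    print(n,p.min(0),p.max(0),cv2.minAreaRect(w))
R_(cv2.inRange(h,(100,100,30),(125,255,255)),.017,'gauge',(180,110,320,165))
red=cv2.inRange(h,(0,170,40),(5,255,255))|cv2.inRange(h,(174,170,40),(180,255,255))
R_(red,.054,'red',(240,120,285,165))
R_(cv2.inRange(h,(18,60,60),(35,255,255)),.017,'eye',(192,125,220,152))
R_(cv2.inRange(h,(0,0,0),(180,255,45)),.040,'pad',(178,85,304,112))
# jig wall top corners, z=.048 ; bed edges z .012
for q in((139,19),(328,7)):print('wall rear/top',ray(c,*q,.048)*1e3)
for n,q in dict(L1=(164,115),L2=(176,215),R1=(327,112),R2=(326,170)).items():print(n,ray(c,*q,.012)[:2]*1e3)
for q in((204,198),(299,194)):print('frame front',ray(c,*q,.034)[:2]*1e3)
```

```text
gauge [187 122] [301 153] ((670.8118286132812, -35.64617919921875), (37.27943420410156, 137.30487060546875), 9.648754119873047)
red [251 131] [268 149] ((674.8517456054688, -53.580535888671875), (19.605426788330078, 18.76862144470215), 9.638594627380371)
eye [195 128] [213 146] ((663.2643432617188, 12.886139869689941), (21.79068946838379, 21.862171173095703), 7.331404685974121)
pad [178  90] [302 106] ((715.7508544921875, -24.395889282226562), (11.67784309387207, 137.6508026123047), 12.894420623779297)
wall rear/top [773.86483177  86.95494973  48.        ]
wall rear/top [816.70926803 -99.47657831  48.        ]
L1 [680.84799933  64.42173837]
L2 [555.76946841  37.75651044]
R1 [ 717.26763102 -128.77380242]
R2 [ 647.57092428 -143.34595663]
frame front [592.25353922   1.2370968 ]
frame front [ 616.60937341 -112.08670608]
```

Request:
jog_arm:
  targets: [12, 0, 10, 0, 0, 0, 0.5, 28, -1, 35, 0, 0, 0, 0.5, 34, -1, 65, 0, 0, 0, 0.5, 34, -1, 95, 0, 0, 0, 0.5, 34, -1, 120, 0, 0, 0, 0.5, 34, -1, 140, 0, 0, 0, 0.5, 34, -1, 155, 0, 0, 0, 0.5, 34, -1, 167, 0, 0, 0, 0.5, 34, -1, 174, 0, 0, 0, 0.5, 34, -1, 176, 0, 0, 0, 0.5, 34, -1, 176, 0, 0, 0, 0.5, 34, -1, 176, 0, 0, 0, 0.5]

```text
clock: 4.0
eef_pos: [0.6753, -0.0508, 0.0238]
orientation: [3.141, -0.002, 0.171]
contact_force: [-1.0, 0.5, -0.8]
grip_width: 0.044
grip_force: 0.0
```

Request:
jog_arm:
  newtons: 25
  targets: [0, 0, 0, 0, 0, 0, 0.3, 0, 0, 0, 0, 0, 0, 0.2, 0, 0, 0, 0, 0, 0, 0.1, 0, 0, 0, 0, 0, 0, 0.1, 0, 0, 0, 0, 0, 0, 0.1, 0, 0, 0, 0, 0, 0, 0.1]

```text
clock: 4.6
eef_pos: [0.6744, -0.0509, 0.0227]
orientation: [3.141, 0.0, 0.171]
contact_force: [-0.2, 0.1, 0.4]
grip_width: 0.0105
grip_force: 0.0
```

The fingers are at 10.5 mm with no grip force, but the handle is 20 mm thick, so I'll look.

Run:
```python
from h import *
a=cam('scene');b=cam('side');w=cam('wrist')
print(env.get_obs()['grip_width'],env.get_obs()['eef_pos'])
A=cv2.resize(a['img'][185:285,190:320],(520,400));B=cv2.resize(b['img'][140:215,200:280],(427,400))
W=cv2.resize(w['img'],(260,195));X=np.zeros((595,800,3),np.uint8);X[:400,:373]=A[:,70:443];X[:400,373:]=B;X[400:,:260]=W
cv2.imwrite('pics/d.png',X[:,:,::-1])
```

```text
0.009000502071688924 [ 0.67442267 -0.05085946  0.02268113]
```

View pics/d.png

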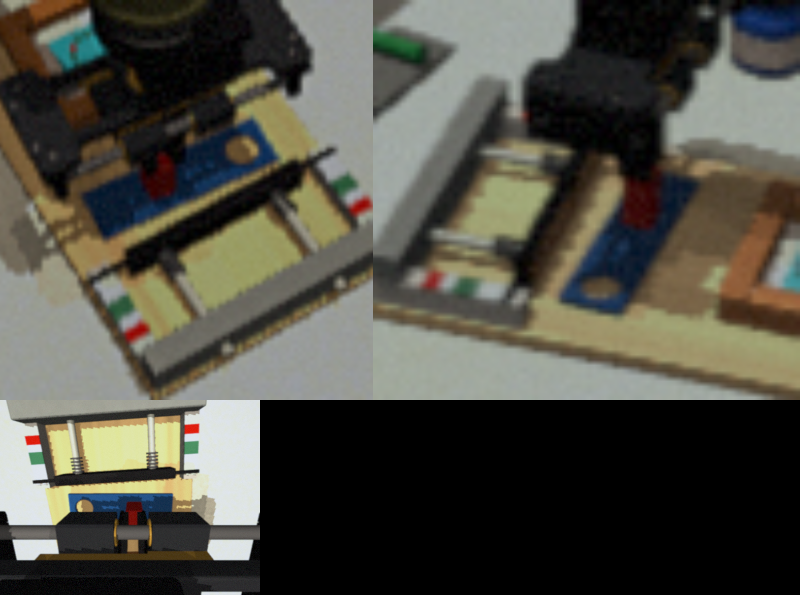

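The handle stands beyond the fingers in +x in the wrist and scene views. I'll check whether the gauge moved or the tool sits short.

```bash
python3 - <<'E'
from h import *
for n in('wrist','scene','side'):
    c=cam(n);o=env.get_obs();h=cv2.cvtColor(c['img'],cv2.COLOR_RGB2HSV)
    box={'wrist':(130,170,350,230),'scene':(200,190,290,260),'side':(225,165,265,205)}[n]
    x0,y0,x1,y1=box
    for nm,m,z in(('gauge',cv2.inRange(h,(100,100,20),(125,255,255)),.017),('red',cv2.inRange(h,(0,170,30),(5,255,255))|cv2.inRange(h,(174,170,30),(180,255,255)),.054)):
        k=np.zeros_like(m);k[y0:y1+30,x0:x1]=m[y0:y1+30,x0:x1]
        cs,_=cv2.findContours(k,0,2);p=max(cs,key=cv2.contourArea).reshape(-1,2)
        w=np.array([ray(c,*q,z)[:2] for q in p],np.float32)*1e3
        print(n,nm,p.min(0),p.max(0),cv2.minAreaRect(w))
    T=R.from_euler('xyz',o['orientation']).as_matrix()
    print('tcp px',proj(c,o['eef_pos']),'pred handle px top/mid/foot',[np.round(proj(c,[.6743,-.053,z])) for z in(.054,.0355,.017)])
    if n=='wrist':print(c['position'],o['eef_pos']); cv2.imwrite('pics/w3.png',c['img'][150:330,150:390,::-1])
E
python3 -c "
import cv2;a=cv2.imread('pics/w3.png');cv2.imwrite('pics/w3b.png',cv2.convertScaleAbs(cv2.resize(a,None,fx=3,fy=3),alpha=2))"
```

```text
wrist gauge [135 185] [339 234] ((673.2453002929688, -35.23468017578125), (35.54570388793945, 138.0864715576172), 9.813865661621094)
wrist red [248 201] [279 246] ((680.4563598632812, -51.9189453125), (27.308717727661133, 17.55575942993164), 9.812376976013184)
tcp px (np.float64(260.00073089978173), np.float64(214.85854701402968)) pred handle px top/mid/foot [array([263., 234.]), array([263., 222.]), array([263., 213.])]
[ 0.74355829 -0.03959497  0.21812329] [ 0.67444873 -0.05083464  0.02270536]
scene gauge [229 215] [276 243] ((672.65478515625, -35.10015869140625), (37.832252502441406, 137.2520294189453), 9.762715339660645)
scene red [243 223] [250 233] ((685.396484375, -55.54551696777344), (19.29811668395996, 31.363243103027344), 73.00704956054688)
tcp px (np.float64(247.21309970788562), np.float64(229.68576068567356)) pred handle px top/mid/foot [array([246., 224.]), array([246., 228.]), array([247., 231.])]
side gauge [235 173] [259 197] ((668.8406372070312, -34.6649169921875), (36.936424255371094, 137.95114135742188), 9.66779613494873)
side red [247 171] [253 182] ((659.7990112304688, -31.766950607299805), (18.97028160095215, 58.80106735229492), 29.738407135009766)
tcp px (np.float64(248.97176051926428), np.float64(179.7558174217164)) pred handle px top/mid/foot [array([249., 172.]), array([249., 176.]), array([249., 181.])]
```

View pics/w3b.png

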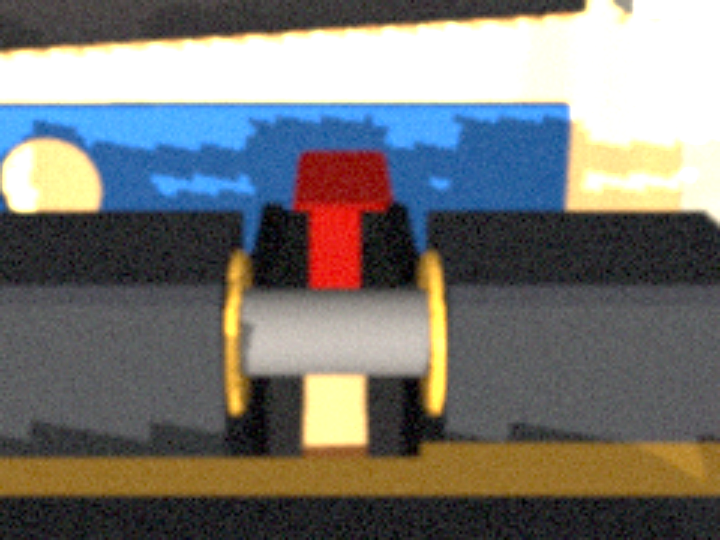

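The fingertips end at wrist row 218 and the side view shows the handle uncovered, so the tips are just above the handle top (z ≈ 0.055). That is about 30 mm above the reported TCP. I'll open, descend a little while watching the force, and close as a test.

Request:
jog_arm:
  targets: [0, 0, 0, 0, 0, 0, 0.5, 0, 0, 0, 0, 0, 0, 0.5, 0, 0, 0, 0, 0, 0, 0.5, 0, 0, 0, 0, 0, 0, 0.5, 0, 0, 2, 0, 0, 0, 0.5, 0, 0, 4, 0, 0, 0, 0.5, 0, 0, 4, 0, 0, 0, 0.5]

```text
clock: 5.6
eef_pos: [0.6741, -0.0508, 0.0182]
orientation: [-3.141, 0.001, 0.171]
contact_force: [0.3, -0.0, -1.0]
grip_width: 0.0432
grip_force: 0.0
```

Run:
```python
from h import *
c=cam('wrist','w4.png');b=cam('side');o=env.get_obs();print(o['contact_force'],o['eef_pos'],o['grip_width'])
W=cv2.resize(c['img'][170:320,150:390],(480,300));B=cv2.resize(b['img'][135:215,200:285],(320,300))
cv2.imwrite('pics/e.png',cv2.convertScaleAbs(np.hstack([W,B])[:,:,::-1],alpha=1.7))
```

```text
[-0.44132831 -0.89194498  0.11230269] [ 0.67432371 -0.0508516   0.01854544] 0.043420564135306046
```

View pics/e.png

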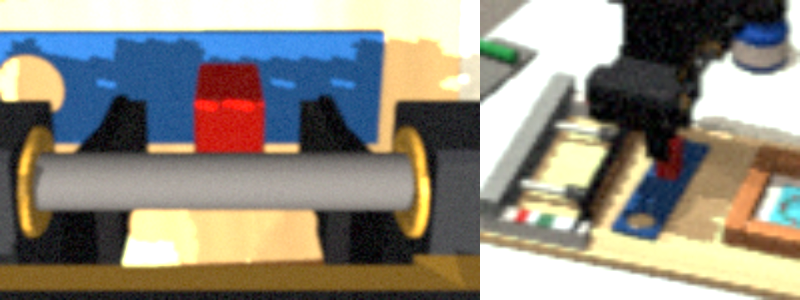

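The wrist crop shows the open fingers straddling the handle, with tips at crop row 97 (image row about 218). In the side crop the near finger's tip is at about (249,179) in image pixels. I'll solve for the tip height.

Run:
```python
from h import *
b=cam('side');w=cam('wrist');a=cam('scene');o=env.get_obs()
T=R.from_euler('xyz',o['orientation']).as_matrix();p=o['eef_pos']
for up in(0,10,20,30,40):
  for s,n in((-1,'+y side'),):
    q=p+T@np.array([0,s*22,-up])*1e-3; q2=p+T@np.array([9.5,s*22,-up])*1e-3;q3=p+T@np.array([9.5,22,-up])*1e-3
    print(up,n,'side',np.round(proj(b,q),1),'wrist front inner edges',np.round(proj(w,q2),1),np.round(proj(w,q3),1),'scene',np.round(proj(a,q),1))
g=cv2.cvtColor(b['img'],cv2.COLOR_RGB2GRAY);print(g[165:190,238:262])
```

```text
0 +y side side [246.6 184.5] wrist front inner edges [226.9 201.3] [293.2 201.3] scene [254.1 227.3]
10 +y side side [246.6 182.1] wrist front inner edges [225.2 205.9] [294.8 206. ] scene [254.1 225.5]
20 +y side side [246.6 179.6] wrist front inner edges [223.3 211.1] [296.5 211.1] scene [254.1 223.8]
30 +y side side [246.6 177.1] wrist front inner edges [221.2 216.9] [298.5 216.9] scene [254.1 222. ]
40 +y side side [246.6 174.6] wrist front inner edges [218.9 223.3] [300.7 223.3] scene [254.1 220.2]
[[  4   1   3   4   7   7   0   6   1   0  10  11  11   8   2   8  11  33
  109 167 168 163 161 163]
 [ 10   0   6   0  18   0  15   6   5   5   8   2   3  11   1   5   2  33
  106 163 147 122 113 116]
 [  7   0   4   5   0   3   4  17   4   2  21  31  17   0   4   0   0  14
   68 104  99 104 106 109]
 [  4   2  11  14  12   7   5   1   0   2  11  20  23  14   4  17  21  45
  100 128  91  85  83  87]
 [  4   3   7  13   9   4   4   8   2   0   7   2   0  23  33  60  49  55
   83 105 103  79  80  84]
 [ 24  20  35  31  30  27   4   0   4  10   1   1   0  14  44  72  75  77
   75  78  7
[... 1234 characters left out ...]
39 146 131  90  39  25  26  21  32  25  23  33  27  33  31  26  46
   73  83  85  86  83  83]
 [139 148 137 101  44  28  28  34  26  26  24  29  31  29  24  22  37  58
   86  85  80  77  82  80]
 [143 145 123  73  32  26  18  23  26  30  31  23  15  29  19  20  44  74
   85  84  85  85  85  85]
 [145 135  92  46  27  24  24  27  32  17  28  25  32  25  33  31  58  80
   87  81  85  83  85  85]
 [143 125  68  50  46  33  29  28  24  27  21  22  32  29  24  53  77  86
   82  90  97  90  83  84]
 [129  85  52  37  29  23  36  46  26  23  26  26  28  26  40  62  81  80
   78  92 103 106 105 108]
 [106  62  52  46  28  34  24  31  27  31  23  21  13  35  56  84  86  84
   87 103 110 106 106 106]]
```

Request:
jog_arm:
  newtons: 20
  targets: [0, -2, 4, 0, 0, 0, 0.5, 0, -2, 8, 0, 0, 0, 0.5, 0, -2, 12, 0, 0, 0, 0.5, 0, -2, 16, 0, 0, 0, 0.5, 0, -2, 16, 0, 0, 0, 0.5]

```text
clock: 6.35
eef_pos: [0.6734, -0.0489, 0.0017]
orientation: [-3.141, 0.002, 0.171]
contact_force: [0.1, 0.7, -0.0]
grip_width: 0.0435
grip_force: 0.0
```

Request:
jog_arm:
  newtons: 20
  targets: [0, 0, 0, 0, 0, 0, 0.3, 0, 0, 0, 0, 0, 0, 0.15, 0, 0, 0, 0, 0, 0, 0.1, 0, 0, 0, 0, 0, 0, 0.1, 0, 0, 0, 0, 0, 0, 0.1, 0, 0, 0, 0, 0, 0, 0.1]

```text
clock: 6.95
eef_pos: [0.6744, -0.0493, 0.003]
orientation: [3.141, -0.0, 0.171]
contact_force: [1.4, -1.0, 0.4]
grip_width: 0.0198
grip_force: 20.0
```

The grip holds: 19.8 mm at 20 N. Now lift and carry to above the post.

Request:
jog_arm:
  newtons: 30
  targets: [0, 0, 0, 0, 0, 0, 0.1, 0, 0, -5, 0, 0, 0, 0.1, 0, 0, -20, 0, 0, 0, 0.1, 0, 0, -40, 0, 0, 0, 0.1, 0, 0, -60, 0, 0, 0, 0.1, -5, 6, -78, 0, 0, 0, 0.1, -18, 21, -88, 0, 0, 0, 0.1, -36, 42, -92, 0, 0, 0, 0.1, -58, 67, -92, 0, 0, 0, 0.1, -82, 93, -92, 0, 0, 0, 0.1, -106, 120, -92, 0, 0, 0, 0.1, -130, 148, -92, 0, 0, 0, 0.1]

```text
clock: 8.15
eef_pos: [0.5701, -0.2182, 0.0958]
orientation: [3.141, -0.0, 0.171]
contact_force: [0.2, -0.9, -0.7]
grip_width: 0.0195
grip_force: 30.0
```

Request:
jog_arm:
  targets: [-24, 27, 0, 0, 0, 0, 0.1, -48, 54, 0, 0, 0, 0, 0.1, -72, 81, 0, 0, 0, 0, 0.1, -94, 106, 0, 0, 0, 0, 0.1, -112, 128, 0, 0, 0, 0, 0.1, -125, 142, 0, 0, 0, 0, 0.1, -132, 150, 0, 0, 0, 0, 0.1, -134, 152, 0, 0, 0, 0, 0.1, -134, 152, 0, 0, 0, 0, 0.1, -134, 152, 0, 0, 0, 0, 0.1]

```text
clock: 9.15
eef_pos: [0.4661, -0.3878, 0.095]
orientation: [-3.141, -0.001, 0.173]
contact_force: [0.4, 0.6, -1.7]
grip_width: 0.0198
grip_force: 30.0
```

```bash
cat > m.py <<'E'
from h import *
c=cam('wrist','w5.png');o=env.get_obs();print(o['clock'],o['eef_pos'],o['orientation'],o['grip_width'],o['grip_force'])
h=cv2.cvtColor(c['img'],cv2.COLOR_RGB2HSV)
zp=.017+(o['eef_pos'][2]-.0025); print('plate top z',zp)
m=cv2.inRange(h,(100,100,20),(125,255,255))
n,l,s,ce=cv2.connectedComponentsWithStats(m)
for i in range(1,n):
    if s[i,4]>400: print('blue',s[i])
i=1+s[1:,4].argmax();cs,hi=cv2.findContours((l==i).astype(np.uint8),cv2.RETR_CCOMP,2)
for k,p in enumerate(cs):
    if cv2.contourArea(p)<60: continue
    w=np.array([ray(c,*q,zp)[:2] for q in p.reshape(-1,2)],np.float32)*1e3
    r=cv2.minAreaRect(w);print('hole' if hi[0][k][3]>=0 else 'outer',p.reshape(-1,2).min(0),p.reshape(-1,2).max(0),np.round(r[0],1),np.round(r[1],1),round(r[2],1))
print('post foot/top px',[np.round(proj(c,[.4535,-.325,z]),1) for z in(.014,.059)])
print('tool axes',R.from_euler('xyz',o['orientation']).as_matrix().round(3).tolist())
E
python3 m.py
```

```text
9.2 [ 0.46610067 -0.38782031  0.09488011] [-3.14111600e+00 -5.42976643e-04  1.73419819e-01] 0.01998039664877907 29.99986231327057
plate top z 0.10938010691716568
blue [ 411  113   48   48 1325]
blue [ 119  190  226   52 5895]
outer [119 190] [344 241] [ 467.2 -369.9] [ 33.5 137.7] 9.1
post foot/top px [array([191.2, 187. ]), array([178.7, 201.3])]
tool axes [[0.985, 0.173, 0.0], [0.173, -0.985, 0.001], [0.001, -0.0, -1.0]]
```

```bash
cat >> m.py <<'E'
print('pred eye px',proj(c,[.4568,-.321,zp]))
g=h[186:252,120:215]
mm=(255-m)[190:246,128:205];n,l,s,ce=cv2.connectedComponentsWithStats(mm)
for i in range(1,n):
    if s[i,4]>40: print(s[i],ce[i]+[128,190],(ray(c,*(ce[i]+[128,190]),zp)*1e3).round(1))
cv2.imwrite('pics/f.png',cv2.convertScaleAbs(cv2.resize(c['img'][150:280,90:360,::-1],None,fx=2.9,fy=2.9),alpha=1.7))
E
python3 m.py|tail -6
```

```text
outer [119 190] [344 241] [ 467.2 -369.9] [ 33.5 137.8] 9.2
post foot/top px [array([191.2, 187. ]), array([178.7, 201.3])]
tool axes [[0.985, 0.172, 0.0], [0.172, -0.985, 0.0], [0.0, -0.0, -1.0]]
pred eye px (np.float64(151.96727543374118), np.float64(219.09026920925038))
[  0   0  58   3 169] [155.69230769 190.97633136] [ 475.4 -321.7  109.3]
[   0   14   77   42 2410] [163.33236515 228.80788382] [ 451.5 -328.6  109.3]
```

View pics/f.png

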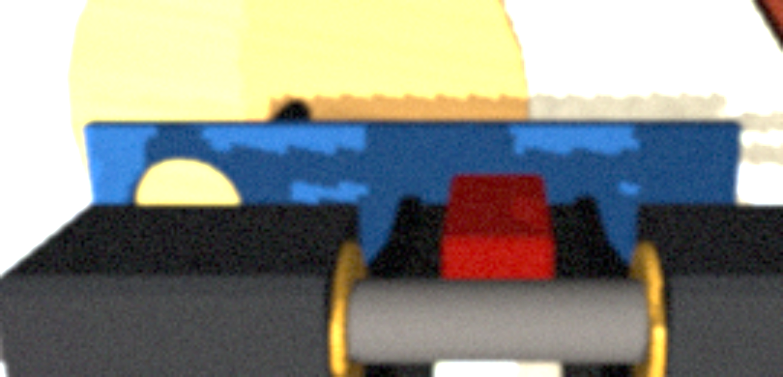

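The eye is centred near px (155,219), giving about (457,-322.5) in mm. The post is about (454,-325). I'll correct by about 3 mm and lower partway while watching the force.

Request:
jog_arm:
  targets: [-3, 1.5, 0, 0, 0, 0, 0.1, -3, 1.5, 10, 0, 0, 0, 0.1, -3, 1.5, 22, 0, 0, 0, 0.1, -3, 1.5, 34, 0, 0, 0, 0.1, -3, 1.5, 42, 0, 0, 0, 0.1, -3, 1.5, 47, 0, 0, 0, 0.1, -3, 1.5, 51, 0, 0, 0, 0.1, -3, 1.5, 55, 0, 0, 0, 0.1, -3, 1.5, 55, 0, 0, 0, 0.1]

```text
clock: 10.15
eef_pos: [0.4622, -0.3912, 0.0394]
orientation: [-3.141, 0.0, 0.171]
contact_force: [0.2, 0.6, -1.3]
grip_width: 0.0195
grip_force: 30.0
```

Run:
```python
from h import *
o=env.get_obs();print(o['eef_pos'],o['contact_force'],o['ft_torque'],o['grip_width'])
for n in('scene','side'):
    c=cam(n,n+'2.png');h=cv2.cvtColor(c['img'],cv2.COLOR_RGB2HSV)
    zp=o['eef_pos'][2]+.0145
    ey=[.4535,-.325];
    print(n,'eye px',np.round(proj(c,[*ey,zp]),1),'post top px',np.round(proj(c,[*ey,.059]),1))
    u,v=map(int,proj(c,[*ey,zp]));print(h[v-10:v+8,u-10:u+10,2]);print(h[v-10:v+8,u-10:u+10,0])
```

```text
[ 0.46216029 -0.39124793  0.03936934] [ 0.1745743   0.56492167 -1.31381196] [ 0.00994905 -0.02017199 -0.02047387] 0.019536333587690153
scene eye px [136.8 186.7] post top px [136.3 185.6]
[[146 147 149 147 147 145 146 141 142 145 142 139 146 151 146 148 146 146
  147 147]
 [148 149 146 144 148 144 146 142 143 144 145 145 149 148 151 149 148 148
  147 146]
 [148 150 144 145 144 122 126 129 135 150 152 147 150 149 148 130 149 150
  144 146]
 [146 147 146 126 132  93  91  89  99 132 151 154 135 135 123  86 131 153
  150 146]
 [146 128 128  94  93  88  85  83  84  90 134 124  79  75  85  83  82 147
  148 144]
 [128  87  94  84  82  85  86  77  70  58  68  49  84  85  84  86  83 138
  149 146]
 [ 88  79  83  83  73  76  66  44  43  44  44  46  74  82  84  82  81  98
  149 147]
 [ 81  80  73  64  42  38  49  43  49  47  42  36  50  71  73  80  86  87
  134 149]
 [ 67  67  45  42  45  42  50  48  38  39  38  53 100 130 105  77  85  82
   96 153]
 [ 38  42  46  46  52  46  48  40  33  53  50  54 102 159 156  83  82  83
   83 153]
 [ 42  48  46  46  46  46  43  36  66  66  27  22  47 134 139 
[... 4563 characters left out ...]
 107 109
  103  30]
 [ 18  17  16  18  16  17 116 107 120  20  19 102  36   0 120 107 108 106
   10  24]
 [ 17  16  17  16  17  15 112 108 111   7  24  50  13  16  16 150 105 110
   14  15]
 [ 17  18  17  16  17  11 110 106 106 110 106 111 120  26 150 113 108 137
   17  18]
 [ 22  20  17  16  17  10 128 116 107 108 106 107 108 110 107 107 108 135
   17  17]
 [ 21  17  16  17  16  17  17  15  17 108 110 105 108 108 106 108 108   9
   16  18]
 [ 20  17  17  17  17  16  16  17  16  18 135 105  30 168 105 115 133  15
   16  18]
 [ 17  18  17  16  17  17  17  17  15  19   0  21  16  16  16  18  14  18
   18  15]
 [ 17  17  17  16  18  17  16  18  18  21 165  17  16  16  18  15  17  15
   18  17]]
```

The post shows inside the eye in both views with no contact force, so the eye is threaded. I'll lower it fully and let go.

Request:
jog_arm:
  targets: [0, 0, 8, 0, 0, 0, 0.1, 0, 0, 16, 0, 0, 0, 0.1, 0, 0, 23, 0, 0, 0, 0.1, 0, 0, 28, 0, 0, 0, 0.1, 0, 0, 32, 0, 0, 0, 0.1, 0, 0, 34, 0, 0, 0, 0.1, 0, 0, 35, 0, 0, 0, 0.1, 0, 0, 35, 0, 0, 0, 0.1]

```text
clock: 11.05
eef_pos: [0.4625, -0.3915, 0.005]
orientation: [3.141, -0.0, 0.171]
contact_force: [0.8, -0.4, -0.7]
grip_width: 0.0195
grip_force: 30.0
```

Request:
jog_arm:
  targets: [0, 0, 1, 0, 0, 0, 0.1, 0, 0, 2, 0, 0, 0, 0.1, 0, 0, 2, 0, 0, 0, 0.25, 0, 0, 2, 0, 0, 0, 0.4, 0, 0, 2, 0, 0, 0, 0.4, 0, 0, 2, 0, 0, 0, 0.4, 0, 0, -8, 0, 0, 0, 0.4, 0, 0, -28, 0, 0, 0, 0.4, 0, 0, -53, 0, 0, 0, 0.4, 0, 0, -83, 0, 0, 0, 0.4, 0, 0, -113, 0, 0, 0, 0.4, 0, 0, -138, 0, 0, 0, 0.4]

```text
clock: 12.25
eef_pos: [0.4628, -0.3917, 0.1454]
orientation: [3.14, -0.001, 0.171]
contact_force: [-0.3, -0.3, -0.4]
grip_width: 0.0345
grip_force: 0.0
```

Run:
```python
from h import *
o=env.get_obs();print(o['eef_pos'],o['contact_force'],o['clock'])
for n,box in(('scene',(90,160,180,240)),('side',(310,130,370,185)),('wrist',(100,60,400,219))):
    c=cam(n,n+'3.png');h=cv2.cvtColor(c['img'],cv2.COLOR_RGB2HSV);m=cv2.inRange(h,(100,100,20),(125,255,255));k=np.zeros_like(m);x0,y0,x1,y1=box;k[y0:y1,x0:x1]=m[y0:y1,x0:x1]
    cs,hi=cv2.findContours(k,cv2.RETR_CCOMP,2)
    for j,p in enumerate(cs):
        if cv2.contourArea(p)<9:continue
        w=np.array([ray(c,*q,.019)[:2] for q in p.reshape(-1,2)],np.float32)*1e3
        r=cv2.minAreaRect(w);print(n,hi[0][j][3]>=0,p.min((0,1)),p.max((0,1)),np.round(r[0],1),np.round(r[1],1),round(r[2],1))
```

```text
[ 0.46283281 -0.39165295  0.14540004] [-0.32279207 -0.27303583 -0.41449606] 12.25
scene False [100 187] [147 212] [ 460.9 -373.5] [ 39.1 137.1] 10.2
side False [339 144] [354 163] [ 457.1 -372.2] [ 35.5 136. ] 10.3
wrist False [177 160] [306 194] [ 459.  -374.7] [ 37.6 137.5] 9.8
wrist True [184 165] [209 189] [ 451.7 -326.2] [26.4 25.3] 52.9
wrist False [381 116] [399 150] [ 530.8 -520. ] [35.  18.7] 16.3
```

The gauge lies flat at base height, with the eye around the post. Next I'll move above the frame with the tool turned a quarter turn.

Request:
jog_arm:
  targets: [4, -10, -5, 0, 0, -4, 0.4, 12, -30, -15, 0, 0, -12, 0.4, 22, -54, -30, 0, 0, -20, 0.4, 33, -80, -45, 0, 0, -28, 0.4, 44, -107, -55, 0, 0, -36, 0.4, 55, -134, -55, 0, 0, -44, 0.4, 66, -160, -55, 0, 0, -52, 0.4, 76, -185, -55, 0, 0, -60, 0.4, 85, -208, -55, 0, 0, -68, 0.4, 92, -226, -55, 0, 0, -76, 0.4, 98, -239, -55, 0, 0, -84, 0.4, 100, -244, -55, 0, 0, -90, 0.4]

```text
clock: 13.6
eef_pos: [0.519, -0.1315, 0.1967]
orientation: [-3.14, -0.001, 1.75]
contact_force: [-0.3, 0.7, -0.7]
grip_width: 0.0349
grip_force: 0.0
```

Request:
jog_arm:
  targets: [0, 0, 0, 0, 0, -2.5, 0.4, 0, 0, 0, 0, 0, -2.5, 0.4, 0, 0, 0, 0, 0, -2.5, 0.4]

```text
clock: 13.9
eef_pos: [0.5188, -0.134, 0.197]
orientation: [-3.14, -0.001, 1.784]
contact_force: [-0.5, 0.1, 0.2]
grip_width: 0.035
grip_force: 0.0
```

```bash
cat > fr.py <<'E'
from h import *
from scipy.optimize import least_squares
o=env.get_obs();print(o['clock'],o['eef_pos'],o['orientation'],o['joints'].round(2))
c=cam('wrist','w6.png');h=cv2.cvtColor(c['img'],cv2.COLOR_RGB2HSV)
m=cv2.inRange(h,(5,130,40),(16,255,255));m[222:]=0
n,l,s,ce=cv2.connectedComponentsWithStats(m);i=1+s[1:,4].argmax();print('frame blob',s[i])
p=max(cv2.findContours((l==i).astype(np.uint8),0,2)[0],key=cv2.contourArea).reshape(-1,2)
w=np.array([ray(c,*q,.034)[:2] for q in p],np.float32)*1e3;r=cv2.minAreaRect(w);print('frame',np.round(r[0],1),np.round(r[1],1),round(r[2],1),np.round(cv2.boxPoints(r),1).tolist())
m=cv2.inRange(h,(18,50,40),(35,255,255));m[222:]=0
n,l,s,ce=cv2.connectedComponentsWithStats(m)
for i in np.argsort(-s[1:,4])[:3]+1: print('bed blob',s[i])
m=cv2.inRange(h,(5,50,40),(35,255,255));m[222:]=0;n,l,s,ce=cv2.connectedComponentsWithStats(m);i=1+s[1:,4].argmax()
p=max(cv2.findContours((l==i).astype(np.uint8),0,2)[0],key=cv2.contourArea)
a=cv2.approxPolyDP(p,4,True).reshape(-1,2)
for q in a: print('bed vert',q,(ray(c,*q,.012)[:2]*1e3).round(1))
E
python3 fr.py
```

```text
13.9 [ 0.5187964  -0.13402569  0.19699425] [-3.14040822e+00 -6.37246072e-04  1.78396446e+00] [ 0.83  0.12 -0.67  1.7   0.08  1.35  0.36]
frame blob [ 252   59  101  108 5415]
frame [548.5 -64.8] [110.  117.5] 12.3 [[482.29998779296875, -19.100000381469727], [507.29998779296875, -133.89999389648438], [614.7000122070312, -110.5999984741211], [589.7999877929688, 4.199999809265137]]
bed blob [  240    19   220   178 22666]
bed blob [ 455   71   50   75 2656]
bed blob [ 462   32   49   33 1196]
bed vert [459  34] [704.   58.9]
bed vert [444  33] [687.1  56.3]
bed vert [446  19] [684.2  70.2]
bed vert [241  24] [462.1  16.9]
bed vert [245 198] [ 506.8 -181. ]
bed vert [424 190] [ 728.3 -122. ]
bed vert [428 179] [ 728.3 -107.2]
bed vert [442 177] [ 744.7 -101. ]
```

The frame centre is at (548.5,-64.8) mm with yaw 12.3°. The jig's yaw is about 13.2°, and the frame is centred within about 1 mm. I'll descend over the rear bar.

Request:
jog_arm:
  targets: [15, 0, 10, 0, 0, -1, 0.4, 40, -2, 35, 0, 0, -1, 0.4, 58, -2, 65, 0, 0, -1, 0.4, 61, -2, 95, 0, 0, -1, 0.4, 61, -2, 125, 0, 0, -1, 0.4, 61, -2, 150, 0, 0, -1, 0.4, 61, -2, 168, 0, 0, -1, 0.4, 61, -2, 180, 0, 0, -1, 0.4, 61, -2, 188, 0, 0, -1, 0.4, 61, -2, 192, 0, 0, -1, 0.4, 61, -2, 192, 0, 0, -1, 0.4]

```text
clock: 15.05
eef_pos: [0.5044, -0.0746, 0.0057]
orientation: [-3.142, -0.0, 1.803]
contact_force: [-0.4, 0.0, -0.1]
grip_width: 0.0346
grip_force: 0.0
```

Request:
jog_arm:
  targets: [0, 0, 3, 0, 0, 0, 0.4, 0, 0, 6, 0, 0, 0, 0.4, 0, 0, 9, 0, 0, 0, 0.4, 0, 0, 11, 0, 0, 0, 0.4, 0, 0, 11, 0, 0, 0, 0.4]

```text
clock: 15.55
eef_pos: [0.5041, -0.0748, -0.0056]
orientation: [-3.141, -0.0, 1.803]
contact_force: [0.2, -0.5, -0.6]
grip_width: 0.0352
grip_force: 0.0
```

Tips should now be near z ≈ 0.024, about 10 mm below the bar top. I'll go slightly lower, then close.

Request:
jog_arm:
  newtons: 25
  targets: [0, 0, 1, 0, 0, 0, 0.4, 0, 0, 2, 0, 0, 0, 0.4, 0, 0, 2, 0, 0, 0, 0.3, 0, 0, 2, 0, 0, 0, 0.2, 0, 0, 2, 0, 0, 0, 0.1, 0, 0, 2, 0, 0, 0, 0.1, 0, 0, 2, 0, 0, 0, 0.1, 0, 0, 2, 0, 0, 0, 0.1]

```text
clock: 16.35
eef_pos: [0.5047, -0.0748, -0.0072]
orientation: [3.141, 0.0, 1.803]
contact_force: [0.5, -0.1, -1.4]
grip_width: 0.0176
grip_force: 25.0
```

Run:
```python
from h import *
o=env.get_obs();print(o['eef_pos'],o['contact_force'])
for n in('scene','side'):
    c=cam(n,n+'4.png');h=cv2.cvtColor(c['img'],cv2.COLOR_RGB2HSV);box=(185,165,315,285) if n=='scene' else (190,140,322,220)
    m=cv2.inRange(h,(5,130,60),(16,255,255));k=np.zeros_like(m);x0,y0,x1,y1=box;k[y0:y1,x0:x1]=m[y0:y1,x0:x1];k=cv2.morphologyEx(k,cv2.MORPH_CLOSE,np.ones((3,3)))
    p=np.vstack([q for q in cv2.findContours(k,0,2)[0] if cv2.contourArea(q)>15]).reshape(-1,2)
    w=np.array([ray(c,*q,.034)[:2] for q in p],np.float32)*1e3;r=cv2.minAreaRect(w);print(n,np.round(r[0],1),np.round(r[1],1),round(r[2],1))
```

```text
[ 0.50465927 -0.07478582 -0.00719508] [ 0.45119647 -0.11052681 -1.38581848]
scene [555.1 -66.5] [117.6 122.5] 12.7
side [543.3 -54.9] [110.8 138.9] 13.0
```

The bar is gripped (17.6 mm, 25 N). I'll slide along the tool's +y, which is the jig's push direction, and stop just short of the pad.

Request:
jog_arm:
  targets: [0, 2, 0, 0, 0, 0, 0.1, 0, 8, 0, 0, 0, 0, 0.1, 0, 17, 0, 0, 0, 0, 0.1, 0, 27, 0, 0, 0, 0, 0.1, 0, 38, 0, 0, 0, 0, 0.1, 0, 49, 0, 0, 0, 0, 0.1, 0, 60, 0, 0, 0, 0, 0.1, 0, 71, 0, 0, 0, 0, 0.1, 0, 81, 0, 0, 0, 0, 0.1, 0, 88, 0, 0, 0, 0, 0.1, 0, 90, 0, 0, 0, 0, 0.1, 0, 90, 0, 0, 0, 0, 0.1]

```text
clock: 17.65
eef_pos: [0.5895, -0.0551, -0.0073]
orientation: [-3.135, 0.001, 1.802]
contact_force: [-6.3, -1.0, 7.9]
grip_width: 0.0173
grip_force: 25.0
```

```bash
cat > g.py <<'E'
from h import *
o=env.get_obs();print(o['clock'],o['eef_pos'],o['orientation'],o['contact_force'],'Fx jig',o['contact_force']@[.973,.23,0])
X=np.array([.973,.230]);Y=np.array([-.230,.973])
c=cam('scene','s5.png');h=cv2.cvtColor(c['img'],cv2.COLOR_RGB2HSV).astype(int)
J=lambda u,v,z:(ray(c,u,v,z)[:2]*1e3)
# along scale-rail centre lines (z=.030): sample colours in jig x
O=np.array([628.,-43.4])
org=X@O
def col(x,y,z):
    P=X*x+Y*y+O; u,v=proj(c,[*(P/1e3),z]); return cv2.getRectSubPix(c['img'],(1,1),(float(u),float(v)))[0,0]
for s in(90,-90):
    print(s,' '.join('%d:%s'%(x,'/'.join(str(int(q)) for q in col(x,s,.030))) for x in range(78,178,4)))
m=cv2.inRange(h.astype(np.uint8),(5,130,60),(16,255,255));m[:165]=0;m[290:]=0;m[:,:185]=0;m[:,315:]=0
m=cv2.morphologyEx(m,cv2.MORPH_CLOSE,np.ones((3,3)))
p=np.vstack([q for q in cv2.findContours(m,0,2)[0] if cv2.contourArea(q)>15]).reshape(-1,2)
w=np.array([J(*q,.034) for q in p],np.float32);r=cv2.minAreaRect(w);print('frame',np.round(r[0],1),np.round(r[1],1),round(r[2],1),'jig xy',X@(np.array(r[0])-O),Y@(np.array(r[0])-O))
E
python3 g.py
```

```text
17.65 [ 0.58951999 -0.05512537 -0.00725727] [-3.13537993e+00  5.92598517e-04  1.80245355e+00] [-6.34305425 -1.03265079  7.89071117] Fx jig -6.409301463430275
90 78:151/149/106 82:148/149/126 86:79/80/73 90:73/74/77 94:140/144/147 98:151/156/159 102:150/155/158 106:152/156/157 110:90/110/97 114:38/83/52 118:43/87/55 122:92/113/101 126:154/156/162 130:151/123/124 134:145/27/27 138:145/24/21 142:150/116/103 146:142/149/135 150:121/124/117 154:102/102/91 158:103/103/94 162:105/103/96 166:101/98/89 170:58/58/52 174:39/39/37
-90 78:150/146/91 82:152/149/118 86:115/115/106 90:58/56/55 94:133/136/140 98:152/155/160 102:152/155/160 106:150/153/155 110:108/125/115 114:46/87/57 118:40/84/54 122:75/103/86 126:141/150/152 130:151/152/157 134:145/60/59 138:145/12/7 142:146/95/85 146:150/156/142 150:114/114/105 154:108/107/97 158:111/110/100 162:110/106/99 166:108/105/98 170:65/65/59 174:37/37/36
frame [603.3 -73.9] [225.3 125.6] 30.0 jig xy -31.08818257141113 -23.980649754333495
```

The pointers still stand at rest (x ≈ 89, with green starting at about 110). There is about 8 N of downward press, so I'll ease up slightly and go on.

Request:
jog_arm:
  targets: [0, 0, -0.5, 0, 0, 0, 0.1, 0, 0, -1, 0, 0, 0, 0.1, 0, 4, -1, 0, 0, 0, 0.1, 0, 8, -1, 0, 0, 0, 0.1, 0, 10, -1, 0, 0, 0, 0.1, 0, 10, -1, 0, 0, 0, 0.1, 0, 10, -1, 0, 0, 0, 0.1]

```text
clock: 18.4
eef_pos: [0.6016, -0.0516, -0.0065]
orientation: [-3.141, -0.0, 1.803]
contact_force: [-0.0, 0.1, -4.2]
grip_width: 0.0179
grip_force: 25.0
```

```bash
python3 g.py
python3 - <<'E'
from h import *
c=cam('wrist','w7.png')
h=cv2.cvtColor(c['img'],cv2.COLOR_RGB2HSV)
m=cv2.inRange(h,(5,130,30),(16,255,255));m[215:]=0
n,l,s,ce=cv2.connectedComponentsWithStats(m)
for i in np.argsort(-s[1:,4])[:3]+1:
    p=max(cv2.findContours((l==i).astype(np.uint8),0,2)[0],key=cv2.contourArea).reshape(-1,2)
    w=np.array([ray(c,*q,.034)[:2] for q in p],np.float32)*1e3;r=cv2.minAreaRect(w)
    print(s[i],np.round(r[0],1),np.round(r[1],1),round(r[2],1))
E
```

```text
18.4 [ 0.60162682 -0.05162776 -0.00649613] [-3.14121783e+00 -2.04810270e-04  1.80305798e+00] [-0.02446573  0.05118621 -4.15305053] Fx jig -0.012032329553984717
90 78:151/148/106 82:148/149/125 86:82/81/75 90:74/75/76 94:142/146/149 98:153/156/162 102:154/156/160 106:150/152/157 110:90/112/98 114:38/84/52 118:40/85/56 122:93/114/102 126:154/158/162 130:149/120/124 134:145/27/26 138:144/23/18 142:150/115/102 146:144/150/135 150:120/122/114 154:100/98/90 158:105/104/96 162:107/105/95 166:99/97/89 170:58/57/53 174:38/37/36
-90 78:152/146/91 82:154/153/122 86:114/114/103 90:56/57/55 94:132/136/139 98:152/154/160 102:152/154/158 106:150/154/156 110:109/126/116 114:44/87/58 118:41/85/55 122:74/103/86 126:143/151/154 130:152/153/159 134:146/59/58 138:146/13/7 142:147/98/90 146:153/157/144 150:116/118/108 154:109/108/99 158:111/110/101 162:111/109/99 166:108/106/98 170:64/64/58 174:35/36/33
frame [617.7 -72.9] [230.5 128.2] 31.1 jig xy -16.792731384277346 -26.300345013427734
[  243   108   254   107 14090] [642.8   1.3] [124.   54.5] 13.3
[485 167   1   3   3] [703.2  13.2] [1.1 0. ] 114.0
[467 105   1   1   1] [681.9  40. ] [0. 0.] 0.0
```

Run:
```python
from h import *
im=cv2.imread('pics/w7.png');h=cv2.cvtColor(im,cv2.COLOR_BGR2HSV)
for r in(112,125,150,180,205):
    print(r,' '.join('%d:%d/%d/%d'%(x,*h[r,x]) for x in range(225,512,7)))
for x in(300,380,450):print('col',x,' '.join('%d:%d/%d/%d'%(y,*h[y,x]) for y in range(60,220,5)))
c=env.capture('wrist');print(c['position'],[np.round(proj(c,[*(np.array([.6016,-.0516])+np.array([.973,.23])*a+np.array([-.23,.973])*.060),z])) for a in(-.009,.101) for z in(.034,.012)])
```

```text
112 225:34/88/204 232:34/87/208 239:34/87/205 246:34/90/207 253:33/88/203 260:33/87/202 267:33/87/202 274:34/87/206 281:34/84/206 288:33/87/203 295:34/84/206 302:33/87/203 309:34/87/203 316:35/85/206 323:34/88/206 330:34/90/202 337:33/87/203 344:34/86/204 351:33/88/203 358:35/86/207 365:33/90/205 372:34/90/205 379:33/88/204 386:33/88/202 393:32/87/202 400:33/90/205 407:34/87/203 414:33/89/204 421:33/93/201 428:32/90/201 435:33/89/203 442:33/88/204 449:33/93/203 456:19/126/160 463:16/125/102 470:15/160/59 477:16/213/55 484:19/200/56 491:15/156/59 498:120/11/23 505:0/16/31
125 225:34/84/203 232:34/82/205 239:34/87/205 246:33/88/192 253:28/98/122 260:27/98/122 267:27/105/129 274:29/96/133 281:31/90/148 288:27/105/129 295:28/95/129 302:27/99/134 309:28/95/142 316:28/95/142 323:27/96/144 330:29/98/141 337:31/95/140 344:31/89/158 351:32/98/161 358:31/91/157 365:30/91/154 372:32/97/158 379:31/90/156 386:33/85/185 393:33/91/179 400:33/94/182 407:33/94/180 414:32/87/184 421:34/90/186 428:31/90/186 435:31/91/184 442:33/94/188 449:25/109/169 456:18/126/144 463:15/173/53 470:21/255/38 477:15/193
[... 2685 characters left out ...]
00 185:91/178/204 190:91/176/161 195:92/186/103 200:92/193/103 205:91/177/101 210:92/187/105 215:91/159/101
col 450 60:27/100/194 65:25/100/197 70:26/101/197 75:28/97/192 80:29/96/191 85:27/98/190 90:26/102/192 95:28/98/195 100:32/90/202 105:33/90/205 110:33/92/200 115:23/107/171 120:18/123/157 125:19/121/160 130:14/189/177 135:14/179/198 140:14/182/199 145:14/183/196 150:14/184/198 155:15/185/197 160:15/182/196 165:14/179/197 170:14/175/200 175:15/179/195 180:15/182/198 185:14/182/198 190:14/179/202 195:14/178/196 200:14/183/173 205:13/181/166 210:13/181/141 215:14/165/102
[0.58502987 0.01609579 0.18903459] [array([244., 127.]), array([246., 125.]), array([467., 127.]), array([442., 125.])]
```

The wrist pixels put the frame's +y edge at row 128 (predicted 127) and yaw at 13.3°, so it is square and centred. I'm lifting it slightly, so I'll lower 0.4 mm and push on.

Request:
jog_arm:
  targets: [0, 0, 0.4, 0, 0, 0, 0.1, 0, 2, 0.4, 0, 0, 0, 0.1, 0, 5, 0.4, 0, 0, 0, 0.1, 0, 8, 0.4, 0, 0, 0, 0.1, 0, 11, 0.4, 0, 0, 0, 0.1, 0, 14, 0.4, 0, 0, 0, 0.1, 0, 17, 0.4, 0, 0, 0, 0.1, 0, 20, 0.4, 0, 0, 0, 0.1, 0, 22, 0.4, 0, 0, 0, 0.1, 0, 22, 0.4, 0, 0, 0, 0.1, 0, 22, 0.4, 0, 0, 0, 0.1]

```text
clock: 19.65
eef_pos: [0.6228, -0.0471, -0.0069]
orientation: [-3.141, 0.0, 1.803]
contact_force: [-4.5, -2.2, -2.5]
grip_width: 0.0175
grip_force: 25.0
```

```bash
python3 g.py
```

```text
19.65 [ 0.622754   -0.04711828 -0.00693646] [-3.14071215e+00  2.55164443e-04  1.80256295e+00] [-4.50858541 -2.17339261 -2.46838388] Fx jig -4.88673390377034
90 78:152/150/107 82:149/151/127 86:141/143/141 90:153/156/160 94:145/149/153 98:73/72/75 102:91/92/93 106:152/155/156 110:93/116/102 114:41/86/52 118:44/87/56 122:95/116/103 126:155/157/163 130:152/124/127 134:148/29/28 138:147/25/20 142:149/115/101 146:145/150/137 150:122/123/116 154:100/101/91 158:105/101/94 162:109/108/99 166:102/100/92 170:61/58/56 174:35/36/34
-90 78:151/145/89 82:149/147/116 86:148/152/149 90:151/154/159 94:150/153/156 98:86/85/90 102:47/48/46 106:139/143/144 110:111/128/119 114:47/89/57 118:43/87/56 122:74/103/85 126:144/152/154 130:152/152/158 134:146/60/59 138:146/11/7 142:150/98/88 146:150/157/145 150:117/118/108 154:108/107/97 158:109/108/97 162:110/110/99 166:109/106/99 170:67/63/60 174:37/36/36
frame [616.6 -64.7] [233.9 131.1] 19.3 jig xy -15.937958984375001 -18.087656506347656
```

The pointers are at +12 mm on both sides and the force agrees (4.9 N). About 15 mm more puts them mid-green, with the tool a touch lower so the frame rests flat.

Request:
jog_arm:
  targets: [0, 1, 0.2, 0, 0, 0, 0.1, 0, 3, 0.3, 0, 0, 0, 0.1, 0, 5, 0.3, 0, 0, 0, 0.1, 0, 7, 0.3, 0, 0, 0, 0.1, 0, 9, 0.3, 0, 0, 0, 0.1, 0, 11, 0.3, 0, 0, 0, 0.1, 0, 13, 0.3, 0, 0, 0, 0.1, 0, 15, 0.3, 0, 0, 0, 0.1, 0, 16, 0.3, 0, 0, 0, 0.1, 0, 16, 0.3, 0, 0, 0, 0.1, 0, 16, 0.3, 0, 0, 0, 0.1, 0, 16, 0.3, 0, 0, 0, 0.1]

```text
clock: 20.9
eef_pos: [0.637, -0.0442, -0.0071]
orientation: [-3.138, 0.001, 1.802]
contact_force: [-7.1, -4.4, 0.2]
grip_width: 0.0176
grip_force: 25.0
```

```bash
python3 g.py
```

```text
20.9 [ 0.63701313 -0.04416883 -0.00709205] [-3.13796915e+00  9.02192746e-04  1.80248905e+00] [-7.09414835 -4.39877336  0.22436336] Fx jig -7.914324214959403
90 78:151/148/106 82:150/152/127 86:143/145/142 90:152/156/159 94:152/155/157 98:153/155/159 102:154/157/160 106:153/157/157 110:93/111/101 114:10/19/11 118:33/65/43 122:95/118/105 126:157/160/165 130:154/124/127 134:147/27/27 138:148/26/22 142:150/115/103 146:144/150/136 150:120/122/114 154:103/102/92 158:105/103/93 162:107/107/97 166:102/100/93 170:59/59/55 174:37/37/36
-90 78:153/146/90 82:151/149/117 86:151/154/149 90:152/155/160 94:152/156/159 98:152/155/160 102:153/157/162 106:154/157/158 110:111/123/118 114:23/33/26 118:26/50/33 122:75/106/88 126:144/152/153 130:153/154/159 134:149/62/62 138:146/11/8 142:149/98/90 146:151/157/145 150:116/116/106 154:109/107/98 158:111/109/100 162:112/111/102 166:110/109/100 170:67/66/60 174:40/38/37
frame [630.7 -77.4] [267.6 123.7] 31.5 jig xy -5.206442779541017 -33.721880490112305
```

Both pointers are at about 115.5, mid-green (110–122), with a 7.9 N push and no vertical load. One last numeric check of square, centre and gauge before handing in.

Run:
```python
from h import *
c=cam('wrist','w8.png');h=cv2.cvtColor(c['img'],cv2.COLOR_RGB2HSV);X=np.array([.973,.230]);Y=np.array([-.230,.973]);O=np.array([628.,-43.4])
m=cv2.inRange(h,(10,150,120),(17,255,255));m[200:]=0
n,l,s,ce=cv2.connectedComponentsWithStats(m);i=1+s[1:,4].argmax();print(s[i])
pts=np.array([[x,np.where(l[:,x]==i)[0].min()] for x in range(s[i,0]+10,s[i,0]+s[i,2]-15,5)])
w=np.array([ray(c,*q,.034)[:2] for q in pts])*1e3-O
f=np.polyfit(w@X,w@Y,1);print('frame +y edge: deg rel jig',np.degrees(np.arctan(f[0])),'y',np.median(w@Y))
b=cv2.inRange(h,(18,50,150),(40,130,255));
e=[]
for x in range(180,440,10):
    y=np.where(b[:120,x])[0]
    if len(y):e.append(ray(c,x,y.min(),.012)[:2]*1e3-O)
e=np.array(e);g=np.polyfit(e@X,e@Y,1);print('bed +y edge deg',np.degrees(np.arctan(g[0])),'y',np.median(e@Y),len(e))
c=cam('scene');h=cv2.cvtColor(c['img'],cv2.COLOR_RGB2HSV);m=cv2.inRange(h,(100,100,20),(125,255,255));k=np.zeros_like(m);k[160:240,90:180]=m[160:240,90:180]
p=max(cv2.findContours(k,0,2)[0],key=cv2.contourArea).reshape(-1,2);print('gauge',cv2.minAreaRect(np.array([ray(c,*q,.019)[:2] for q in p],np.float32)*1e3))
```

```text
[ 243  127  221   73 9833]
frame +y edge: deg rel jig 0.2065064969723364 y 57.547123023850574
bed +y edge deg -4.762039908976588 y 98.05454433775375 26
gauge ((460.8262634277344, -373.49188232421875), (39.512733459472656, 137.14207458496094), 10.028535842895508)
```

```bash
python3 -c "
from station import env
print(env.finish_job())"
```

```text
the job is handed in; nothing more can be done
None
```

The gauge is hung flat over the post and released. The frame is square and centred against the pad, pointers mid-green under a steady push of about 8 N, still gripped. The job has been handed in, but no verdict came back.

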